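Touch-dry test of paste samples in a painting studio

ROBOT

A 7-joint arm with a two-finger parallel gripper is mounted at the origin on the work surface. World frame = base frame: x ahead of the robot, y to its left, z up, the work surface at z = 0. Lengths are in m, angles in rad, forces in N, time in s.
With the tool pointing down it reaches from about 0.425 to 0.875 m from the base axis. Payload 4.7 kg.
Tool frame: the origin (TCP) lies midway between the tips of the shut fingers; the grasp point (between the pads) lies 19 mm behind it; z points along the fingers, y is the direction in which the jaws open and shut (so a half turn about z gives the same grasp; the last joint's range is limited). The gripper opens to 87 mm and grips with 3 to 60 N. Pads are 19 mm wide; open, the fingers measure 117 mm over their backs; the gripper's body (75 mm by 190 mm) begins 51 mm behind the grasp point.
Start: joints at [-1.332, 0.321, -0.07, 1.45, 0.023, 1.371, -0.057], TCP at [0.145, 0.634, 0.223] pointing down, gripper open.
Joint ranges: [-2.86, 2.86], [-0.3, 2.09], [-1.38, 1.24], [0.06, 2.45], [-1.56, 4.7], [0.09, 2.05], [-2.69, 2.69]. Speed limits (rad/s): [2.57, 2.57, 3.14, 3.14, 3.14, 3.14, 3.14].

INTERFACE

Orientations are given as a 3x3 rotation matrix whose columns are the frame's x, y, z axes.
In Python, from bench import r gives the robot as it stands. Calls block until the motion is done:
- r.move_to(position, orientation): joint-space move of the TCP to a pose.
- r.move_linear(position, orientation=None, rate=0.15): straight line of the TCP; orientation=None keeps the orientation; rate is the mean speed in m/s.
- r.move_joints(angles): joint-space move.
- r.move_gripper(opening, strength=None): finger opening in m; strength is the grip in N (None keeps the last); returns when the fingers have stopped.
- r.dwell(seconds).
- r.inverse_kinematics(position, orientation): joint angles nearest the present ones, or None.
- r.get_state(): the state.
- r.capture(name): name is "side" or "top" or "wrist"; returns a dict with "pixels" (420x560x3 uint8, red, green, blue), "fx", "fy", "cx", "cy" (pixels), "R" (3x3) and "t" (3): a world point X has camera coordinates R X + t. Camera axes: x right, y down, z forward; pixel columns grow to the right and rows downward; lengths in m; the calibration is good to about 2 mm. A picture is of the moment at which its call begins. There is no depth.
A pose or a line that the arm cannot do raises r.PlanningError and nothing moves.
- r.job_done(): hands the job in, once; it reports no verdict.
The state is a dict: "time": time; "qpos": joint angles; "qd": joint speeds; "effort": joint torques, N m; "ee_pos": TCP position; "tool_rot": TCP orientation; "contact_force": force on the tool from outside, world axes, zero at the start; "wrist_torque": the same for the moment, N m; "width": finger opening in m.
Only numpy, scipy, OpenCV 4.12 (cv2) and the standard library are available. Lean on these libraries where they do the work, as an engineer would, in place of code of your own. Each camera call takes 0.05 s, during which the arm holds its last target.

TASK

Check the modelling-paste samples on the drying stands for dryness: with the fingertips, lightly touch the round dab, then the square dab, then the long straight ridge, in that order, each time pressing from above just until its paddle has dipped about a centimetre (it stays down, marking that sample as checked), and come away. Do not push a paddle to its stop or lift it, do not touch the cross-shaped dab, which is still wet, and leave everything else on the table where it is.

Things in the scene. Friction and masses are not known exactly. Their poses are not given: they have to be found in the camera images.
- dab_round (a point): Off-white dab of modelling paste, seen from above a disc, 40 mm across; 10 mm thick, stuck on the free end of a small dark wooden paddle. This point: centre of the dab's top face, 72 mm above the table when the paddle is level; x axis along the paddle towards its hinge, z out of the top face. All four dabs have the same colour.
- paddle_round (a joint): Tilt of the paddle that carries the round dab (dark wood, 44 mm wide, 6 mm thick; it ends 28 mm past the dab's centre). Stiff friction hinge 100 mm behind the dab's centre, on a wooden stand that is fixed to the table. 0 = level, positive = dab end dipped (0.1 rad = 10 mm lower at the dab), starts between 0 and 0.03. About 2 N on the dab moves it, at any tilt, and it stays where it is left; hard stop at 0.4.
- dab_square (a point): Off-white dab of modelling paste, seen from above a square, 38 x 38 mm; 10 mm thick, stuck on the free end of a small dark wooden paddle. This point: centre of the dab's top face, 82 mm above the table when the paddle is level; x axis along the paddle towards its hinge, z out of the top face. All four dabs have the same colour.
- paddle_square (a joint): Tilt of the paddle that carries the square dab (dark wood, 44 mm wide, 6 mm thick; it ends 28 mm past the dab's centre). Stiff friction hinge 100 mm behind the dab's centre, on a wooden stand that is fixed to the table. 0 = level, positive = dab end dipped (0.1 rad = 10 mm lower at the dab), starts between 0 and 0.03. About 2 N on the dab moves it, at any tilt, and it stays where it is left; hard stop at 0.4.
- dab_ridge (a point): Off-white dab of modelling paste, seen from above a single straight ridge, 56 mm long along the paddle and 14 mm wide; 10 mm thick, stuck on the free end of a small dark wooden paddle. This point: centre of the dab's top face, 92 mm above the table when the paddle is level; x axis along the paddle towards its hinge, z out of the top face. All four dabs have the same colour.
- paddle_ridge (a joint): Tilt of the paddle that carries the ridge dab (dark wood, 44 mm wide, 6 mm thick; it ends 28 mm past the dab's centre). Stiff friction hinge 100 mm behind the dab's centre, on a wooden stand that is fixed to the table. 0 = level, positive = dab end dipped (0.1 rad = 10 mm lower at the dab), starts between 0 and 0.03. About 2 N on the dab moves it, at any tilt, and it stays where it is left; hard stop at 0.4.
- dab_cross (a point): Off-white dab of modelling paste, seen from above a plus-shaped cross of two bars, each 44 x 12 mm; still wet; 10 mm thick, stuck on the free end of a small dark wooden paddle. This point: centre of the dab's top face, 82 mm above the table when the paddle is level; x axis along the paddle towards its hinge, z out of the top face. All four dabs have the same colour.
- paddle_cross (a joint): Tilt of the paddle that carries the cross dab (dark wood, 44 mm wide, 6 mm thick; it ends 28 mm past the dab's centre). Stiff friction hinge 100 mm behind the dab's centre, on a wooden stand that is fixed to the table. 0 = level, positive = dab end dipped (0.1 rad = 10 mm lower at the dab), starts between 0 and 0.03. About 2 N on the dab moves it, at any tilt, and it stays where it is left; hard stop at 0.4.
- pigment_jar: Small lidded glass jar, 36 mm across, 48 mm tall, standing between the stands. Leave alone. Origin: centre of its underside.
- sanding_block: Cork sanding block, 50 x 28 x 26 mm, lying between the stands. Leave alone. Origin: centre of its underside.
- dipper: Small open steel cup, 38 mm across, 30 mm tall, standing between the stands. Leave alone. Origin: centre of its underside.
- painting_knife: Painting knife, 200 mm long, lying flat beyond the stands. Leave alone. Origin: on the tool.
- flat_brush: Brush, 200 mm long, lying flat beyond the stands. Leave alone. Origin: on the tool.
- enamel_bowl: White bowl, 150 mm across, 60 mm tall, to the left. Leave alone. Origin: centre of its underside.
- medium_jar: Amber lidded jar, 66 mm across, 90 mm tall, to the right. Leave alone. Origin: centre of its underside.
Things that resemble listed ones, but are neither listed nor needed, are in the scene too. What is shaped like the part that bears dab_cross but purple is not meant.

How it is judged:
By the outcome, as a careful person would: the job done as asked, in the order asked, and still so for the second after the job is handed in, with the robot touching nothing.
It also fails if it takes over 43 s, if anything falls off the work surface, if the arm or the gripper's body presses on something with over 40 N, if the wrist force passes 120 N, or if a joint passes its speed limit or range.

## Working session

There is one attempt and no reset: what is moved stays moved. The work goes in short steps, each a Python script; the robot and the scene stay as the last script left them, time stands still between calls to the robot, and variables do not carry over. Pictures are saved under pics/ and viewed, and the job is handed in when it is done.

```bash
mkdir -p pics; python3 - <<'E'
from bench import r
import cv2,pickle
s=r.get_state();print(s)
for n in("top","side","wrist"):
    c=r.capture(n);pickle.dump(c,open(f"{n}0.pkl","wb"))
    cv2.imwrite(f"pics/{n}0.png",c["pixels"][:,:,::-1]);print(n,c["fx"],c["fy"],c["cx"],c["cy"],c["R"],c["t"])
E
```

```text
{'time': 0.0, 'qpos': array([-1.33190236,  0.32179785, -0.07005376,  1.45169356,  0.02258864,
        1.37078652, -0.0569244 ]), 'qd': array([-3.20946282e-04, -3.07197010e-04, -1.09565983e-03, -1.10811718e-03,
        4.09456873e-04, -9.91294986e-07,  2.46268915e-04]), 'effort': array([-1.99664532e-05, -4.91283381e+01, -4.04036539e-01, -3.12524128e+01,
       -6.41645584e-02,  4.36808739e-02,  1.55156176e-04]), 'ee_pos': array([0.14482783, 0.63308667, 0.22146828]), 'tool_rot': array([[-9.74834477e-01,  2.22929664e-01, -3.27284780e-04],
       [ 2.22929883e-01,  9.74832687e-01, -1.87061795e-03],
       [-9.79683307e-05, -1.89650443e-03, -9.99998197e-01]]), 'contact_force': array([ 0.0231088 ,  0.20863241, -0.26612207]), 'wrist_torque': array([ 0.01625869,  0.00275161, -0.00088553]), 'width': 0.08692623692457306}
top 412.402190550369 412.402190550369 269.28368823211673 217.35243665918293 [[-0.05549368 -0.99844889 -0.00450237]
 [-0.97096745  0.05501605 -0.23279916]
 [ 0.23268576 -0.00854723 -0.97251441]] [0.02093402 0.5080068  1.15577014]
side 526.9930162849624 526.9930162849624 277.2193722173754 215.2293463047168 [[ 0.83924036 -0.54370531  0.00775671]
 [-0.28943208 -0.45874037 -0.84011091]
 [ 0.46033107  0.70280994 -0.54235919]] [-0.43449249  0.2136585   1.12561162]
wrist 331.3939824718339 331.3939824718339 276.6413581135726 210.38308674871232 [[ 0.2221971   0.97499926 -0.00221285]
 [ 0.94227296 -0.21415473  0.25740906]
 [ 0.25049975 -0.05928066 -0.96629999]] [-0.64931087 -0.03116323  0.38895043]
```

View pics/top0.png

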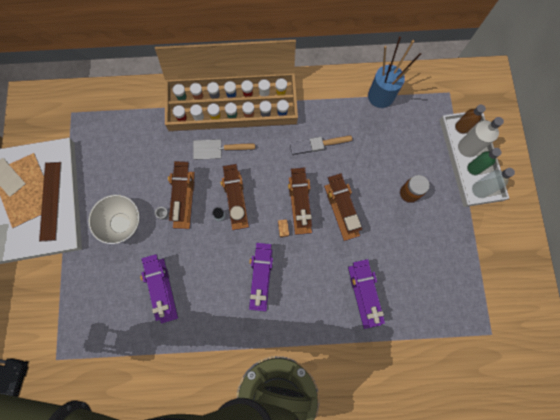

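View pics/side0.png

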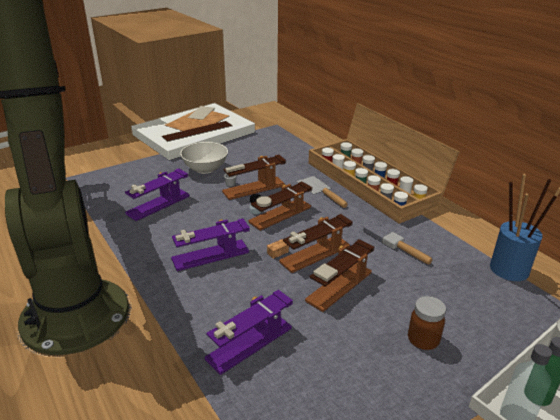

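The top view shows four brown stands: ridge near (177,212), round near (237,213), cross near (304,217) and square near (352,223). Three purple decoys, all with crosses, sit in front of them. I'll enlarge this area to confirm.

```bash
python3 - <<'E'
import cv2
a=cv2.imread("pics/top0.png")[150:250,155:375]
cv2.imwrite("pics/topc.png",cv2.resize(a,(792,360),interpolation=cv2.INTER_CUBIC))
a=cv2.imread("pics/side0.png")[145:315,215:385]
cv2.imwrite("pics/sidec.png",cv2.resize(a,(595,595),interpolation=cv2.INTER_CUBIC))
E
```

```text
(no output)
```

View pics/topc.png

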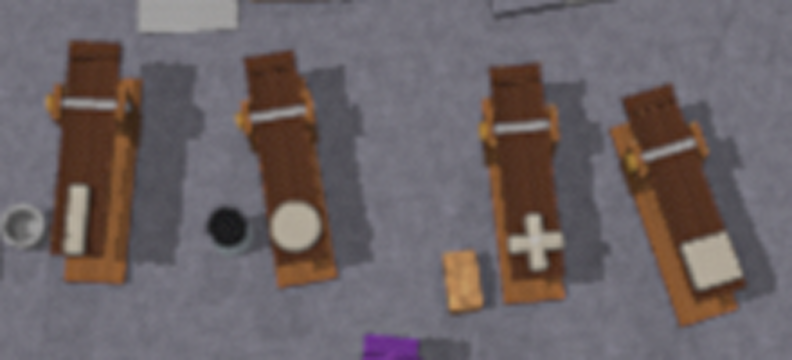

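View pics/sidec.png

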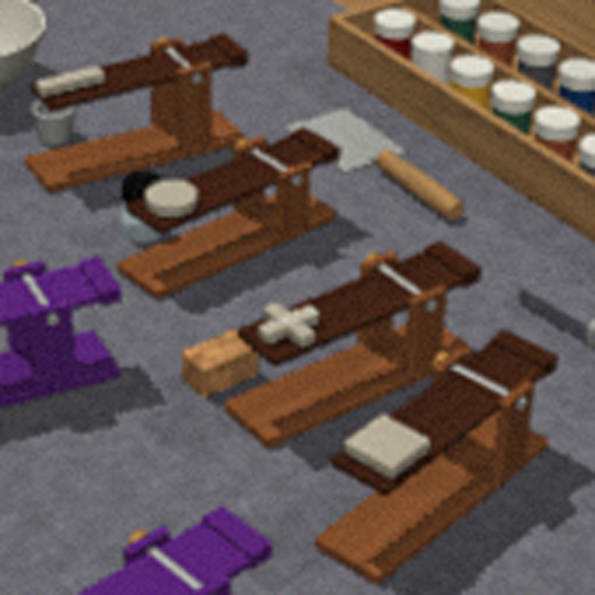

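```bash
cat >h.py <<'E'
import numpy as np,pickle
def ray(c,u,v):
    d=c["R"].T@np.array([(u-c["cx"])/c["fx"],(v-c["cy"])/c["fy"],1]);o=-c["R"].T@c["t"];return o,d/np.linalg.norm(d)
def plane(c,u,v,z):
    o,d=ray(c,u,v);return o+d*(z-o[2])/d[2]
def tri(rs):
    A=sum(np.eye(3)-np.outer(d,d) for o,d in rs);b=sum((np.eye(3)-np.outer(d,d))@o for o,d in rs);return np.linalg.solve(A,b)
E
python3 - <<'E'
from h import *
np.set_printoptions(precision=4,suppress=True)
T=pickle.load(open("top0.pkl","rb"));S=pickle.load(open("side0.pkl","rb"))
t=lambda p:((p[0]+.5)/3.6-.5+155,(p[1]+.5)/3.6-.5+150)
s=lambda p:((p[0]+.5)/3.5-.5+215,(p[1]+.5)/3.5-.5+145)
# name: top dab, side dab, top hinge-pin, height
P=dict(round=((296,226),(171,197),(278,115),.072),square=((712,261),(387,443),(668,149),.082),ridge=((76,219),(68,80),(89,104),.092),cross=((536,242),(290,323),(523,127),.082))
for n,(a,b,h,z) in P.items():
    q=plane(T,*t(a),z);w=plane(S,*s(b),z);hh=plane(T,*t(h),z-.006)
    print(n,q,w,tri([ray(T,*t(a)),ray(S,*s(b))]),"hinge",hh,np.linalg.norm((hh-q)[:2]))
E
```

```text
round [0.5257 0.0865 0.072 ] [0.5278 0.083  0.072 ] [0.5278 0.086  0.07  ] hinge [0.6233 0.0983 0.066 ] 0.09833314227887233
square [ 0.4754 -0.2458  0.082 ] [ 0.4789 -0.2477  0.082 ] [ 0.4772 -0.2469  0.0815] hinge [ 0.5725 -0.2208  0.076 ] 0.1002539716345435
ridge [0.5363 0.2608 0.092 ] [0.536  0.2557 0.092 ] [0.538  0.2612 0.0888] hinge [0.6349 0.2512 0.086 ] 0.09899959341066215
cross [ 0.499  -0.1064  0.082 ] [ 0.5013 -0.1114  0.082 ] [ 0.5017 -0.1076  0.0789] hinge [ 0.5981 -0.1035  0.076 ] 0.09915353563482818
```

Each measurement fits its expected values: dab to hinge distance is 98–100 mm, and triangulated heights are within 3 mm. All points are within reach. Next I'll shut the fingers and go above the round dab.

```bash
cat >>h.py <<'E'
D=dict(round=([.5263,.0862],[.6233,.0983],.072),square=([.4765,-.2463],[.5725,-.2208],.082),ridge=([.5368,.2605],[.6349,.2512],.092))
def pose(n):
    c,h,z=D[n];c=np.array(c);a=np.array(h)-c;a/=np.linalg.norm(a)
    x=np.array([-a[0],-a[1],0]);Z=np.array([0,0,-1.]);return c,np.stack([x,np.cross(Z,x),Z],1),z
E
python3 - <<'E'
from h import *;from bench import r
import cv2
r.move_gripper(0.0,10);print(r.get_state()["time"],r.get_state()["width"])
c,R,z=pose("round")
r.move_linear([*c,.16],R,rate=.25)
s=r.get_state();print(s["time"],s["ee_pos"],s["contact_force"])
r.move_linear([*c,z+.012],R,rate=.08)
s=r.get_state();print(s["time"],s["ee_pos"],s["contact_force"],c)
for n in("side","wrist"):
    k=r.capture(n);cv2.imwrite(f"pics/{n}1.png",k["pixels"][:,:,::-1])
    if n=="side": cv2.imwrite("pics/side1c.png",cv2.resize(k["pixels"][140:300,200:360,::-1],(560,560),interpolation=cv2.INTER_CUBIC))
E
```

```text
1.675 0.0004489097618555747
4.5083 [0.52601319 0.08694356 0.16004582] [-0.54434556  0.22117696 -0.27704001]
5.6083 [0.5268153  0.08626338 0.08455715] [0.29861871 0.78889179 0.24829226] [0.5263 0.0862]
```

View pics/side1c.png

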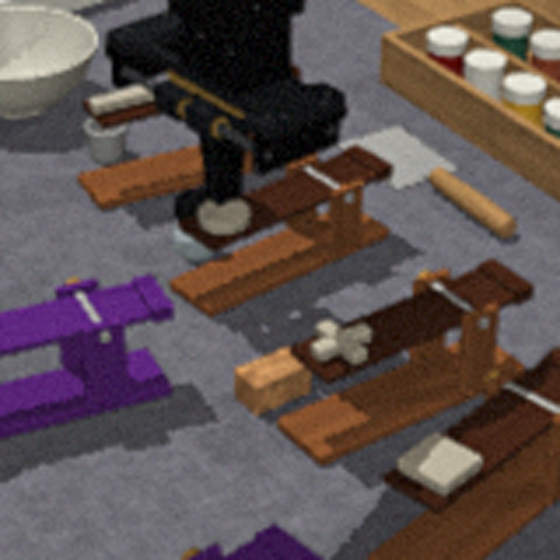

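View pics/wrist1.png

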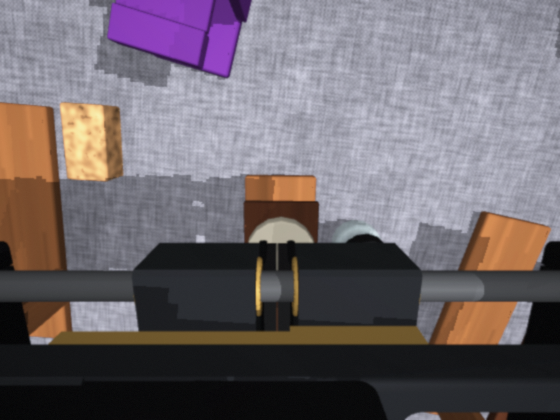

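The fingertips are centred on the round dab: wrist image (278,235), side crop (222,210). The body is clear of the ridge stand. Next I'll press in small steps while watching force.

```bash
cat >>h.py <<'E'
def press(r,n):
    c,R,z=pose(n)
    def rd():
        f=[];
        for _ in range(4): s=r.get_state();f.append(s["contact_force"][2]);r.dwell(.02)
        return np.mean(f),s
    f0,s=rd();log=[];zc=None
    k=z+.005
    r.move_linear([*c,k],R,rate=.05)
    while k>z-.0105:
        f,s=rd();log.append((round(s["ee_pos"][2]*1e3,1),round(f-f0,2)))
        if f-f0>8: print("HIGH");break
        k=max(k-.0015,z-.0106);r.move_linear([*c,k],R,rate=.03)
    f,s=rd();print(n,log,s["ee_pos"],f-f0,s["time"])
E
python3 - <<'E'
from h import *;from bench import r
press(r,"round")
E
```

```text
round [(np.float64(76.7), np.float64(-0.43)), (np.float64(75.5), np.float64(-0.36)), (np.float64(73.9), np.float64(0.14)), (np.float64(72.4), np.float64(-0.29)), (np.float64(71.0), np.float64(-0.29)), (np.float64(69.5), np.float64(0.7)), (np.float64(67.9), np.float64(0.4)), (np.float64(66.4), np.float64(0.62)), (np.float64(64.9), np.float64(0.75)), (np.float64(63.4), np.float64(0.88)), (np.float64(61.9), np.float64(0.98))] [0.5263086  0.0861893  0.06140541] 1.397176661655541 9.6
```

```bash
python3 - <<'E'
from h import *;from bench import r
import cv2
c,R,z=pose("round")
r.move_linear([*c,.16],R,rate=.12)
c,R,z=pose("square")
k=r.capture("side");pickle.dump(k,open("side2.pkl","wb"))
cv2.imwrite("pics/side2c.png",cv2.resize(k["pixels"][140:300,200:360,::-1],(560,560),interpolation=cv2.INTER_CUBIC))
r.move_linear([*c,.16],R,rate=.2)
r.move_linear([*c,z+.012],R,rate=.08)
s=r.get_state();print(s["time"],s["ee_pos"],s["contact_force"],c)
k=r.capture("side");pickle.dump(k,open("side3.pkl","wb"))
cv2.imwrite("pics/side3c.png",cv2.resize(k["pixels"][150:320,215:385,::-1],(595,595),interpolation=cv2.INTER_CUBIC))
E
```

```text
13.45 [ 0.47687208 -0.24658368  0.09444374] [ 0.46322815  0.39253968 -0.45661321] [ 0.4765 -0.2463]
```

View pics/side3c.png

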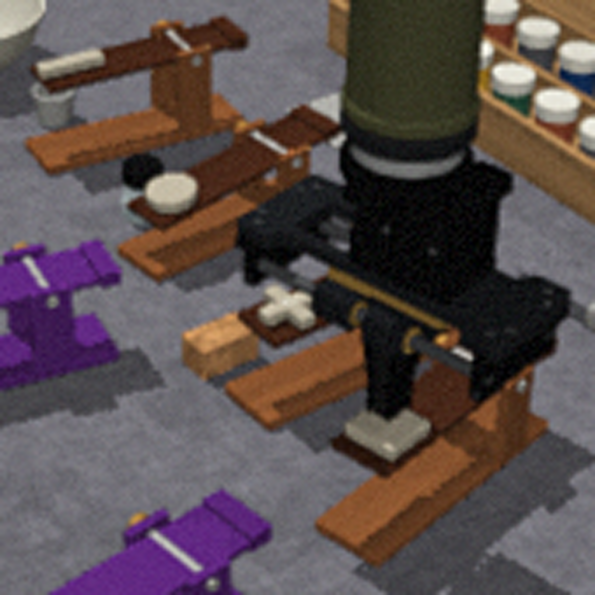

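The round dab has dropped about 4 px in the side view, roughly 10 mm, and the paddle has stayed down. The shut fingertips are above the square dab (crop 388,415). I'll press it, then move to the ridge.

```bash
python3 - <<'E'
from h import *;from bench import r
import cv2
press(r,"square")
c,R,z=pose("square")
r.move_linear([*c,.16],R,rate=.12)
c,R,z=pose("ridge")
r.move_linear([*c,.16],R,rate=.22)
r.move_linear([*c,z+.012],R,rate=.08)
s=r.get_state();print(s["time"],s["ee_pos"],s["contact_force"],c)
k=r.capture("side");pickle.dump(k,open("side4.pkl","wb"))
cv2.imwrite("pics/side4c.png",cv2.resize(k["pixels"][145:315,215:385,::-1],(595,595),interpolation=cv2.INTER_CUBIC))
k=r.capture("wrist");cv2.imwrite("pics/wrist4.png",k["pixels"][:,:,::-1])
E
```

```text
square [(np.float64(86.8), np.float64(-0.26)), (np.float64(85.5), np.float64(-0.07)), (np.float64(84.0), np.float64(0.53)), (np.float64(82.5), np.float64(0.36)), (np.float64(80.9), np.float64(0.92)), (np.float64(79.4), np.float64(0.38)), (np.float64(77.9), np.float64(0.97)), (np.float64(76.4), np.float64(0.57)), (np.float64(74.9), np.float64(1.11)), (np.float64(73.4), np.float64(0.72)), (np.float64(71.9), np.float64(0.84))] [ 0.4764821  -0.24634002  0.07139269] 1.5514265993356653 17.3917
21.6167 [0.53714744 0.26065842 0.10432723] [ 0.31430103 -0.40512922  0.37972815] [0.5368 0.2605]
```

View pics/side4c.png

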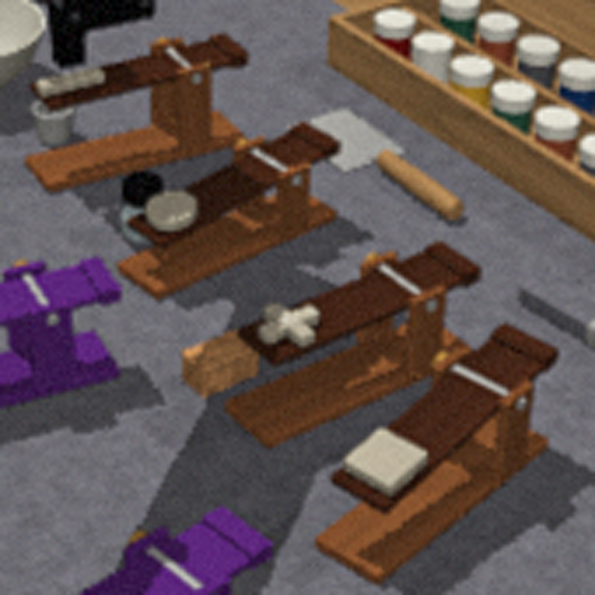

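View pics/wrist4.png

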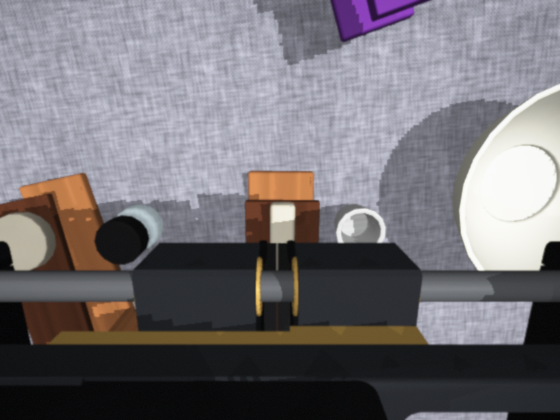

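The round dab (171,211) and square dab (386,461) are both dipped, and the cross is unchanged at (290,323). The fingertips are about 12 mm above the ridge and centred to within 3 mm, with the wrist image showing the ridge at (283,220) and the finger gap at 277. I'll press the ridge and come away.

```bash
python3 - <<'E'
from h import *;from bench import r
import cv2
press(r,"ridge")
c,R,z=pose("ridge")
r.move_linear([*c,.18],R,rate=.12)
r.move_linear([.25,.58,.25],rate=.22)
s=r.get_state();print(s["time"],s["ee_pos"],s["contact_force"])
for n in("side","top"):
    k=r.capture(n);pickle.dump(k,open(n+"5.pkl","wb"))
    a=k["pixels"][:,:,::-1]
    if n=="side":a=cv2.resize(a[145:315,215:385],(595,595),interpolation=cv2.INTER_CUBIC)
    else:a=cv2.resize(a[150:250,155:375],(792,360),interpolation=cv2.INTER_CUBIC)
    cv2.imwrite(f"pics/{n}5c.png",a)
E
```

```text
ridge [(np.float64(96.7), np.float64(0.22)), (np.float64(95.5), np.float64(0.34)), (np.float64(93.9), np.float64(0.15)), (np.float64(92.4), np.float64(0.35)), (np.float64(90.9), np.float64(0.17)), (np.float64(89.6), np.float64(0.02)), (np.float64(88.0), np.float64(0.78)), (np.float64(86.4), np.float64(1.36)), (np.float64(84.9), np.float64(0.67)), (np.float64(83.4), np.float64(0.89)), (np.float64(81.9), np.float64(1.41))] [0.53676114 0.26048074 0.08140065] 1.877577590156968 25.6083
28.725 [0.25118314 0.57916752 0.24994981] [ 0.11271041  0.09490974 -0.76682298]
```

View pics/side5c.png

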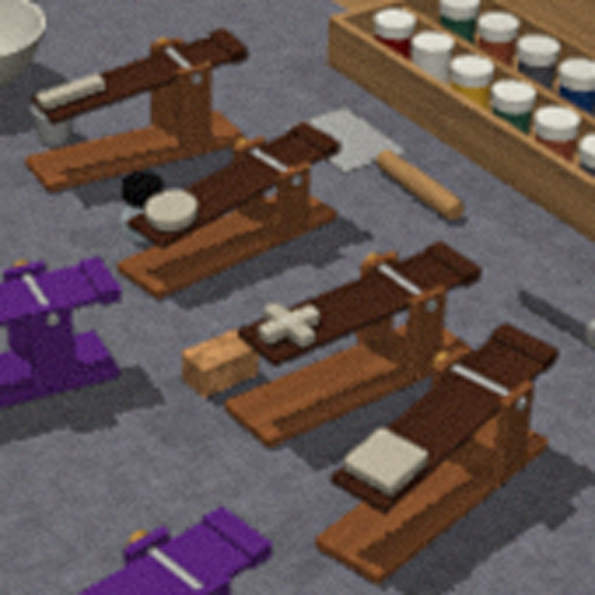

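View pics/top5c.png

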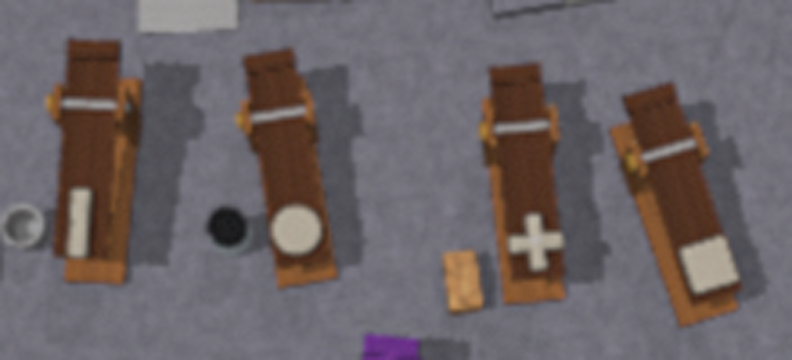

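```bash
python3 - <<'E'
from h import *
import cv2
A=pickle.load(open("side0.pkl","rb"));B=pickle.load(open("side5.pkl","rb"))
proj=lambda X:(lambda q:np.array([A["fx"]*q[0]/q[2],A["fy"]*q[1]/q[2]]))(A["R"]@X+A["t"])
for n,(u,v,w,h) in dict(round=(264,201,10,7),square=(326,272,14,11),ridge=(234,168,12,7),cross=(298,237,11,8)).items():
    g=lambda k:cv2.cvtColor(k["pixels"],cv2.COLOR_RGB2GRAY)
    t=cv2.resize(g(A)[v-h:v+h+1,u-w:u+w+1],None,fx=8,fy=8,interpolation=cv2.INTER_CUBIC)
    m=cv2.resize(g(B)[v-h-6:v+h+10,u-w-6:u+w+7],None,fx=8,fy=8,interpolation=cv2.INTER_CUBIC)
    _,s,_,p=cv2.minMaxLoc(cv2.matchTemplate(m,t,cv2.TM_CCOEFF_NORMED));d=np.array(p)/8-6
    if n in D:
        c,hh,z=D[n];ax=np.array(hh)-c;ax/=np.linalg.norm(ax)
    else: c,z,ax=[.5,-.107],.082,np.array([1,.03])
    X=np.array([*c,z]);hX=np.array([*(X[:2]+.1*ax),z-.013])
    def at(th):  # rotate about hinge
        l=-.1;q=.013;return hX+np.array([*(ax*(l*np.cos(th)+q*-np.sin(th))),l*np.sin(th)+q*np.cos(th)])
    J=(proj(at(.1))-proj(at(0.02)))/.08
    print(n,d,s,"dtheta",d@J/(J@J))
E
```

```text
round [0.  3.5] 0.9650729894638062 dtheta 0.10465655076334117
square [-0.375  4.25 ] 0.9751488566398621 dtheta 0.11112278638896474
ridge [0.25  2.875] 0.9105386137962341 dtheta 0.09037488707758372
cross [0. 0.] 0.9974138140678406 dtheta 0.0
```

All three paddles dipped by 9–11 mm and the cross did not move. I'm handing the job in.

```bash
python3 -c "
from bench import r
r.job_done();print(r.get_state()['time'])"
```

```text
the job is handed in; nothing more can be done
the job is handed in; nothing more can be done
```

With the fingers shut, I pressed the round dab, then the square, then the ridge. Each time I came straight up afterwards, and I parked the arm clear at about 29 s before handing the job in.

- **Dip:** comparing side views before and after, the paddles tilted by about 0.105 rad (round), 0.111 (square) and 0.090 (ridge), so 9–11 mm each. The fingertip heights at the end of each press agree with this: all about 10.6 mm below the level height of that dab. The paddles were still down in the last pictures.
- **Force:** the reading stayed below 2 N during all three presses.
- **Cross and other things:** the cross dab showed no movement, and the nearby objects visible in the last crops are where they were. I did not check the farther objects again at the end.
- **Weakest measurement:** the ridge had the poorest image match (0.91). The force noise of about 0.5 N also left its first contact uncertain by 1–2 mm.

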